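Wake and zero the bench scale

ROBOT

A 6-joint arm with a two-finger parallel gripper is mounted at the origin on the work surface. World frame = base frame: x ahead of the robot, y to its left, z up, the work surface at z = 0. Lengths are in m, angles in rad, forces in N, time in s.
With the tool pointing down it reaches from about 0.25 to 0.8 m from the base axis. Payload 3.9 kg.
Tool frame: the origin (TCP) lies between the finger pads; the fingertips stand 14 mm ahead of it and the grasp point (between the pads) lies 5 mm behind it; z points along the fingers, y is the line along which they close (so a half turn about z gives the same grasp; the last joint's range is limited). The gripper opens to 85 mm and grips with 20 to 120 N. Pads are 22 mm wide; open, the fingers measure 114 mm over their backs; the gripper's body (76 mm by 85 mm) begins 54 mm behind the grasp point. The pads swing forward as they close: fully open they stand 13 mm farther back than shut.
Start: joints at [1.33, 0.26, -0.138, 1.173, 0, 1.571], TCP at [0.125, 0.51, 0.245] pointing down, gripper open.
Joint ranges: [-2.78, 2.78], [-0.83, 1.72], [-1.28, 1.37], [-1.9, 2.12], [-1.57, 1.48], [-3.14, 3.14]. Speed limits (rad/s): [2.57, 2.57, 3.14, 3.14, 3.14, 3.14].

INTERFACE

Orientations are given as a unit quaternion [x, y, z, w].
In Python, from workcell import ctrl, viewer gives the robot as it stands. The module is installed in compiled form; this text tells all that it offers.
- The arm moves only by the tool play_rows, never from a script. Its argument "moves" is text: rows parted by semicolons, each of 4 numbers parted by spaces: the shift along the tool's x, y, z in units of 30 mm (1.0 is 30 mm), then the turn about the tool's z in units of 6 degrees (1.0 is 6 degrees). A call has 1 to 5 rows; each row shifts and turns the commanded pose from where the row before left it, along the tool's axes as they then stand; what a row does not reach is not made up. A row lasts 1/12 s, in which the tool goes at most 41.7 mm and 7.16 degrees, less where a joint would pass 70% of its speed; a pose out of reach is approached as far as the arm can. A call is refused whole if a number of a shift passes 1 or a number of a turn 1, either way. A call with a gripper value outside its range is refused whole. "hand" is the finger opening in mm, from 0 to 85.4, set as the call begins (left out, the last holds). The fingers move at their own pace and stop on an object; "squeeze" is the grip in N (left out, the last holds). Time passes only in rows, so rows that do not move let the fingers close. It gives the time, the measured TCP pose, the force, the opening and the grip force at its end, in the units of the state.
- ctrl.state(): the state, without advancing time (a new reading comes with each control period).
- viewer.grab_frame(name): name is "scene" or "top" or "wrist"; returns (picture, depth): 400x640x3 uint8, blue, green, red; 400x640 float32, m along the optical axis (not along the pixel's ray), 0 where there is no reading.
- viewer.get_calibration(name): a dict with "K" (3x3 intrinsics, pixels), "dist" ([k1, k2, p1, p2, k3] as OpenCV has them; the pictures are not rectified), "R" (3x3) and "t" (3): a world point X has camera coordinates R X + t; the wrist camera has in their place "tool_from_camera" (4x4, takes a point from camera to tool coordinates, whose origin is the TCP and whose axes are the flange's). Camera axes: x right, y down, z forward; pixel columns grow to the right and rows downward; lengths in m; the calibration is good to about 2 mm. A picture is of the moment at which its call begins: read the wrist's pose just before it. get_calibration takes no time and is no camera call.
- ctrl.sign_off(): hands the job in; it is judged then, once.
The state is a dict: "time_s": time; "joints": joint angles; "dq": joint speeds; "joint_torque": joint torques, N m; "tcp_pos": TCP position; "ee_rot": TCP orientation; "force": force on the tool from outside, world axes, zero at the start; "moment": the same for the moment, N m; "width": opening from 0.0 (shut) to 1.0 (fully open); "finger_force": force on a finger pad.
Only numpy, scipy, OpenCV 4.12 (cv2) and the standard library are available. Lean on these libraries where they do the work, as an engineer would, in place of code of your own. Each camera call takes 0.05 s, during which the arm holds its last target. There are 200 camera calls.

TASK

Get the bakery's bench scale ready with the bowl on it: with the fingertips, gently press the large round key (wake) well down and let it come back up, then gently press the long narrow key (zero) well down and let it come back up, and draw back clear. Do not press the square key or the small round key, do not touch the weighing plate or the bowl on it, and leave the jar, the cup and the scraper where they are.

Things in the scene. Friction and masses are not known exactly. Their poses are not given: they have to be found in the camera images.
- scale: White bench scale, 310 mm deep (x), 290 mm wide (y), fixed to the bench. Origin on the bench, 155 mm in front of the rear edge and 160 mm behind the front edge; x points from its front deck back to its weighing plate, z up. The flat deck is 45 mm above the bench; four black keys of different shapes stand on it in one row along y, 125 mm in front of the origin, at y about -96, -32, 32 and 96 mm; which key has which place changes. Behind them is a flat dark display.
- pan: Steel weighing plate of the scale, 190 (x) by 270 (y) mm, 12 mm thick, its front edge 80 mm behind the key row. Origin under its middle; its top is 64 mm above the bench. Must not be touched.
- large_round_key (a joint): A black key of the scale, the larger of the two round ones, 34 mm across: the wake key. Value: how far it is pressed straight down, m: 0 = up, 0.008 = end stop. It registers beyond 0.005. A return spring resists with about 1 N at first touch and 5 N at the stop, and lifts the key again when let go.
- large_round_key_top (a point): Centre of the top face of the large round key (moves with the key). z is up, x and y are the scale's x and y (x points from the key row to the weighing plate, y runs along the row). Up, it stands 61 mm above the bench and 16 mm above the scale's flat front deck; pressed to the stop it still stands 8 mm above the deck.
- long_key (a joint): A black key of the scale, the long narrow one, an oblong bar 42 mm long (front to back) by 18 mm wide: the zero (tare) key. Value: how far it is pressed straight down, m: 0 = up, 0.008 = end stop. It registers beyond 0.005. A return spring resists with about 1 N at first touch and 5 N at the stop, and lifts the key again when let go.
- long_key_top (a point): Centre of the top face of the long narrow key (moves with the key). z is up, x and y are the scale's x and y (x points from the key row to the weighing plate, y runs along the row). Up, it stands 61 mm above the bench and 16 mm above the scale's flat front deck; pressed to the stop it still stands 8 mm above the deck.
- square_key (a joint): A black key of the scale, the square one, 26 by 26 mm: not to be pressed. Value: how far it is pressed straight down, m: 0 = up, 0.008 = end stop. It registers beyond 0.005. A return spring resists with about 1 N at first touch and 5 N at the stop, and lifts the key again when let go.
- square_key_top (a point): Centre of the top face of the square key (moves with the key). z is up, x and y are the scale's x and y (x points from the key row to the weighing plate, y runs along the row). Up, it stands 61 mm above the bench and 16 mm above the scale's flat front deck; pressed to the stop it still stands 8 mm above the deck.
- small_round_key (a joint): A black key of the scale, the smaller of the two round ones, 18 mm across: not to be pressed. Value: how far it is pressed straight down, m: 0 = up, 0.008 = end stop. It registers beyond 0.005. A return spring resists with about 1 N at first touch and 5 N at the stop, and lifts the key again when let go.
- small_round_key_top (a point): Centre of the top face of the small round key (moves with the key). z is up, x and y are the scale's x and y (x points from the key row to the weighing plate, y runs along the row). Up, it stands 61 mm above the bench and 16 mm above the scale's flat front deck; pressed to the stop it still stands 8 mm above the deck.
- bowl: Loose round steel bowl, 150 mm across the rim, 45 mm high, standing on the weighing plate; leave alone. Origin: centre of its underside.
- jar: Loose jar with a white label and a green lid, 84 mm across, 130 mm high, on the bench at one side of the scale; leave alone. Origin: centre of its underside.
- cup: Loose steel measuring cup, 72 mm across, 80 mm high, on the bench at the other side of the scale; leave alone. Origin: centre of its underside.
- scraper: Loose dough scraper lying flat on the bench in front of the scale: steel blade, wooden handle; about 95 by 130 mm, 20 mm high; leave alone. Origin: on the bench, at the middle.

How it is judged:
By the outcome, as a careful person would: the job done as asked, in the order asked, and still so for the second after the job is handed in, with the robot touching nothing.
It also fails if it takes over 42 s, if anything falls off the work surface, if the arm or the gripper's body presses on something with over 40 N, if the wrist force passes 120 N, or if a joint passes its speed limit or range.

## Working session

There is one attempt and no reset: what is moved stays moved. The work goes in short steps, Python scripts to look and compute and a tool call to move; the robot and the scene stay as the last step left them, time stands still between calls to the robot, and variables do not carry over. Pictures are saved under pics/ and viewed, at most 10 in all, crops included, and the job is handed in when it is done.

Besides the shell and the picture viewer there is one more tool, called as name(argument=value, ...), one argument or row to a line, values as JSON. play_rows: Moves the arm, as the interface text tells. Its arguments: {"type":"object","properties":{"moves":{"type":"string"},"hand":{"type":"number"},"squeeze":{"type":"number"}},"required":["moves"]}

```bash
mkdir -p pics; cat > h.py <<'E'
import numpy as np,cv2
from workcell import ctrl,viewer
from scipy.spatial.transform import Rotation as Rn
def ray(name,uv,z,st=None):
    c=viewer.get_calibration(name);K=np.array(c["K"]);d=np.array(c["dist"])
    n=cv2.undistortPoints(np.array(uv,float).reshape(-1,1,2),K,d).reshape(-1,2)
    r=np.c_[n,np.ones(len(n))]
    if name=="wrist":
        T=np.array(c["tool_from_camera"]);R=Rn.from_quat(st["ee_rot"]).as_matrix()
        o=R@T[:3,3]+st["tcp_pos"];D=r@(R@T[:3,:3]).T
    else:
        R=np.array(c["R"]);o=-R.T@np.array(c["t"]);D=r@R
    return o+D*((z-o[2])/D[:,2])[:,None]
E
python3 - <<'E'
from h import *
s=ctrl.state();print({k:np.round(v,3) for k,v in s.items()})
for n in("top","wrist"):
    im,d=viewer.grab_frame(n);cv2.imwrite(f"pics/{n}0.png",im)
E
```

```text
{'time_s': np.float64(0.0), 'joints': array([ 1.33 ,  0.261, -0.139,  1.173,  0.   ,  1.571]), 'dq': array([ 0.001,  0.   ,  0.001, -0.001, -0.001,  0.001]), 'joint_torque': array([-0.0000e+00, -4.0568e+01,  2.5392e+01,  1.9000e-02,  0.0000e+00,
       -0.0000e+00]), 'tcp_pos': array([0.125, 0.509, 0.244]), 'ee_rot': array([ 0.12 ,  0.993, -0.001, -0.   ]), 'force': array([-0.585, -0.019, -0.059]), 'moment': array([-0.027, -0.013, -0.02 ]), 'finger_force': np.float64(0.0), 'width': np.float64(1.002)}
```

View pics/top0.png

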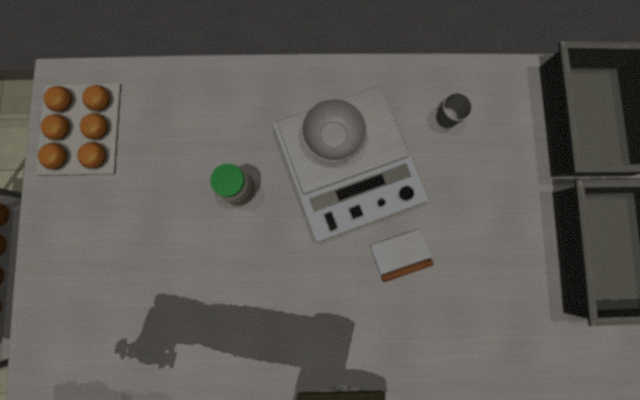

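View pics/wrist0.png

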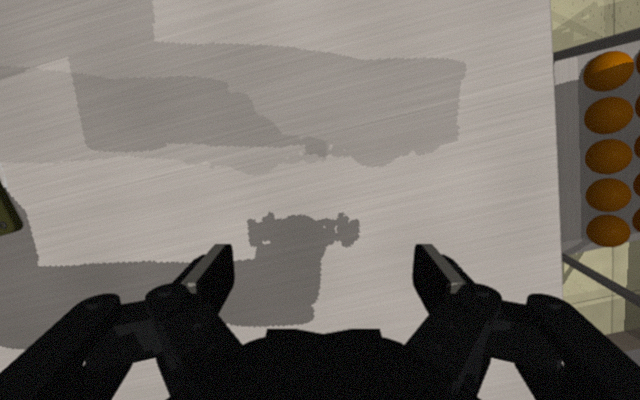

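The top view shows the key row, left to right: long (331,221), square (356,212), small round (381,202) and large round (406,193). The jar is at (231,182), the cup at (453,108) and the scraper at (402,255). The wrist view shows only the bare bench.

```bash
python3 - <<'E'
from h import *
im=cv2.imread("pics/top0.png");g=im.max(2)
m=np.zeros_like(g);m[180:235,318:420]=(g[180:235,318:420]<70)*255
n,l,s,c=cv2.connectedComponentsWithStats(m)
for i in range(1,n):
    if s[i,4]>15: print(s[i],c[i].round(1),ray("top",c[i],.059)[0].round(4))
print(ray("top",[[231,180],[453,108]],.13).round(3), ray("top",[[335,112],[402,255]],.1).round(3))
s=ctrl.state();print(Rn.from_quat(s["ee_rot"]).as_matrix().round(3))
E
```

```text
[335 180  51  21 506] [357.9 188.2] [ 0.5752 -0.0477  0.059 ]
[399 186  15  14 159] [405.9 192.8] [ 0.5629 -0.1608  0.059 ]
[378 199   7   7  40] [381.  202.1] [ 0.5417 -0.1009  0.059 ]
[350 205  13  13 115] [355.7 211.3] [ 0.5207 -0.041   0.059 ]
[325 212  12  19 127] [330.3 220.8] [0.4994 0.0184 0.059 ]
[[ 0.585  0.234  0.13 ]
 [ 0.743 -0.259  0.13 ]] [[ 0.747  0.005  0.1  ]
 [ 0.419 -0.136  0.1  ]]
[[-0.971  0.238 -0.   ]
 [ 0.238  0.971 -0.002]
 [ 0.    -0.002 -1.   ]]
```

play_rows(
  moves="0 0 0 1;0 0 0 1;0 0 0 1;0 0 0 1;0 0 0 1",
  hand=0,
)

```text
time_s: 0.52
tcp_pos: [0.1251, 0.5094, 0.2448]
ee_rot: [0.375, 0.927, -0.001, 0.0]
force: [0.4, -0.1, 0.1]
width: 0.299
finger_force: 0.0
```

play_rows(
  moves="-1 0.2 0 1;-1 0.2 0 1;-1 0.2 0 1;-1 0.2 0 1;-1 0.2 0 0.45",
)

```text
time_s: 0.93
tcp_pos: [0.2341, 0.4029, 0.2448]
ee_rot: [0.579, 0.815, -0.0, 0.0]
force: [1.3, 0.4, -0.9]
width: 0.0
finger_force: 0.0
```

```bash
python3 - <<'E'
from h import *
s=ctrl.state();print(s["joints"].round(3),s["tcp_pos"].round(4),s["time_s"]);print(Rn.from_quat(s["ee_rot"]).as_matrix().round(3))
print(np.array(viewer.get_calibration("wrist")["tool_from_camera"]).round(3))
E
```

```text
[ 1.045  0.16  -0.271  1.14  -0.     2.279] [0.2341 0.4029 0.2448] 0.9333
[[-0.33   0.944 -0.   ]
 [ 0.944  0.33  -0.001]
 [-0.001 -0.    -1.   ]]
[[ 0.001 -0.966 -0.259  0.065]
 [ 1.     0.001 -0.001  0.001]
 [ 0.001 -0.259  0.966 -0.129]
 [ 0.     0.     0.     1.   ]]
```

play_rows(
  moves="-1 0.2 0 0;-1 0.2 0 0;-1 0.2 0 0;-1 0.2 0 0;-1 0.2 0 0",
)

```text
time_s: 1.35
tcp_pos: [0.3117, 0.2709, 0.245]
ee_rot: [0.577, 0.817, -0.0, -0.0]
force: [0.6, -0.6, 0.3]
width: -0.001
finger_force: 0.0
```

play_rows(
  moves="-1 0.2 0 0;-1 0.2 0 0;-1 0.2 0 0;-1 0.2 0 0;-1 0.2 0 0",
)

```text
time_s: 1.77
tcp_pos: [0.39, 0.1395, 0.2451]
ee_rot: [0.577, 0.817, -0.0, -0.0]
force: [0.1, 0.6, -0.0]
width: 0.002
finger_force: 0.0
```

play_rows(
  moves="-1 0.25 0 0;-1 0.25 0 0;-1 0.25 0 0;-1 0.25 0 0;-1 0.25 0 0",
)

```text
time_s: 2.18
tcp_pos: [0.4755, 0.0107, 0.2449]
ee_rot: [0.577, 0.817, -0.0, -0.0]
force: [0.4, 0.6, -0.8]
width: 0.002
finger_force: 0.0
```

play_rows(
  moves="-1 0.25 0 0;-1 0.25 0 0;-1 0.25 0 0;0 0 0 0",
)

```text
time_s: 2.52
tcp_pos: [0.5295, -0.0693, 0.2445]
ee_rot: [0.579, 0.815, -0.0, 0.001]
force: [0.5, -0.7, -0.1]
width: 0.003
finger_force: 0.0
```

```bash
python3 - <<'E'
from h import *
s=ctrl.state();print(s["joints"].round(3),s["tcp_pos"].round(4),s["time_s"])
im,d=viewer.grab_frame("wrist");cv2.imwrite("pics/w1.png",im)
E
```

```text
[-0.129  0.274 -0.12   1.174 -0.002  1.106] [ 0.5295 -0.0693  0.2445] 2.5167
```

View pics/w1.png

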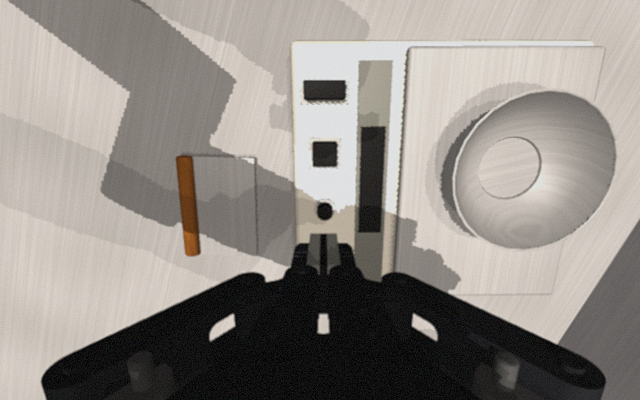

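The wrist view shows the long key at (325,91), the square at (325,153) and the small round at (325,211). The closed fingers hide the large round key. The bowl is well to the right at (535,165).

```bash
python3 - <<'E'
from h import *
s=ctrl.state();im=cv2.imread("pics/w1.png");g=im.max(2)
R=Rn.from_quat(s["ee_rot"]).as_matrix()
m=np.zeros_like(g);m[70:228,298:352]=(g[70:228,298:352]<50)*255
n,l,st,c=cv2.connectedComponentsWithStats(m)
P=[]
for i in range(1,n):
    if st[i,4]>60:
        p=ray("wrist",c[i],.060,s)[0];P.append(p);print(st[i],c[i].round(1),p.round(4))
u=(P[-1]-P[0])/2;u=u/np.linalg.norm(u);L=P[0]-.192*u
print("u",u,"large",L, "mean-fit",np.mean(P,0)-.128*u)
for q in(L,P[0],np.array([.5629,-.1608,.06])):print("tool delta",((q-s["tcp_pos"])@R/.03).round(2))
E
```

```text
[305  81  40  19 394] [328.   91.9] [0.5025 0.021  0.06  ]
[314 142  22  24 488] [324.4 153.2] [ 0.5192 -0.0372  0.06  ]
[318 203  14  17 186] [324.3 210.9] [ 0.5401 -0.0966  0.06  ]
u [ 3.03889208e-01 -9.52707379e-01 -4.49448454e-16] large [0.44417425 0.2039548  0.06      ] mean-fit [0.48169289 0.08435617 0.06      ]
tool delta [9.45 0.36 6.15]
tool delta [3.05 0.18 6.15]
tool delta [-3.33  0.08  6.15]
```

play_rows(
  moves="-1 0 0 0;-1 0 0 0;-1 0.05 0 0;-0.28 0 0 0;0 0 0 0",
)

```text
time_s: 2.98
tcp_pos: [0.5608, -0.1583, 0.2447]
ee_rot: [0.578, 0.816, -0.0, -0.0]
force: [0.8, 0.3, -0.3]
width: 0.002
finger_force: 0.0
```

play_rows(
  moves="0 0 1 0;0 0 1 0;0 0 1 0;0 0 0.8 0;0 0 0 0",
)

```text
time_s: 3.4
tcp_pos: [0.5558, -0.1542, 0.1263]
ee_rot: [0.576, 0.817, -0.002, -0.005]
force: [-1.3, -0.1, -0.1]
width: 0.004
finger_force: 0.0
```

```bash
python3 - <<'E'
from h import *
s=ctrl.state();print(s["tcp_pos"].round(4),s["time_s"])
R=Rn.from_quat(s["ee_rot"]).as_matrix()
print("to large",((np.array([.562,-.159,.075])-s["tcp_pos"])@R/.03).round(2),"to long",((np.array([.4995,.019,.075])-s["tcp_pos"])@R/.03).round(2))
im,d=viewer.grab_frame("wrist");im2,d=viewer.grab_frame("scene")
cv2.imwrite("pics/w2.png",np.vstack([cv2.resize(im,(480,300)),cv2.resize(im2,(480,300))]))
E
```

```text
[ 0.5558 -0.1542  0.1263] 3.4
to large [-0.23  0.16  1.71] to long [6.06 0.18 1.75]
```

View pics/w2.png

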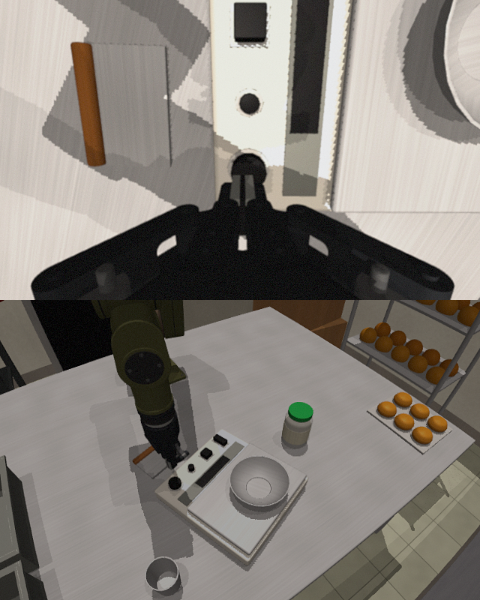

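The large key is at about (248,168) in the upper panel, just in front of the closed fingertips at (243,180). The scene view shows the gripper above the large round key with nothing touched.

play_rows(
  moves="0 0 0 0;0 0 0 0",
)

```text
time_s: 3.67
tcp_pos: [0.5622, -0.1572, 0.1336]
ee_rot: [0.577, 0.817, 0.001, 0.002]
force: [-0.1, -0.8, 0.1]
width: -0.003
finger_force: 0.0
```

```bash
python3 - <<'E'
from h import *
s=ctrl.state();print(s["joints"].round(3),s["tcp_pos"].round(4),s["ee_rot"].round(4))
R=Rn.from_quat(s["ee_rot"]).as_matrix();print(R.round(3))
im,d=viewer.grab_frame("wrist");g=im.max(2)
for uv in([333,138],):
    m=np.zeros_like(g);m[115:165,305:365]=(g[115:165,305:365]<50)*255
    M=cv2.moments(m,True);c=[M['m10']/M['m00'],M['m01']/M['m00']];p=ray("wrist",c,.060,s)[0];print(c,p)
    print("large est",p+.064*np.array([.333,-.943,0]))
print("to large",((np.array([.562,-.159,.075])-s["tcp_pos"])@R/.03).round(2))
cv2.imwrite("pics/w3.png",cv2.resize(im[180:300,250:410],(640,480)))
E
```

```text
[-0.273  0.423 -0.196  0.948  0.     0.957] [ 0.5622 -0.1572  0.1336] [5.768e-01 8.169e-01 7.000e-04 1.800e-03]
[[-0.335  0.942  0.004]
 [ 0.942  0.335 -0.001]
 [-0.002  0.003 -1.   ]]
[323.8867403314917, 130.2403314917127] [ 0.54417644 -0.10185053  0.06      ]
large est [ 0.56548844 -0.16220253  0.06      ]
to large [-0.05 -0.03  1.95]
```

View pics/w3.png

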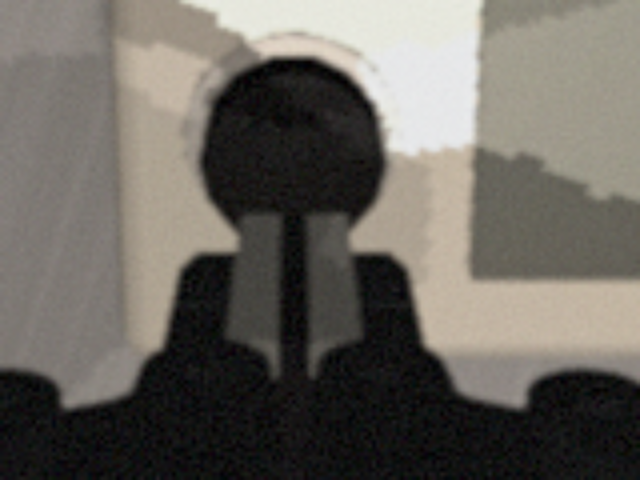

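The large key is centred at column 293 of the crop, in line with the fingers (seam at 293), so I'll descend.

play_rows(
  moves="-0.1 0 0.4 0;0 0 0.5 0;0 0 0.5 0;0 0 0.25 0;0 0 0 0",
)

```text
time_s: 4.13
tcp_pos: [0.561, -0.16, 0.081]
ee_rot: [0.577, 0.817, -0.0, -0.001]
force: [-0.8, -0.8, -0.8]
width: -0.002
finger_force: 0.0
```

play_rows(
  moves="0 0 0 0;0 0 0 0;0 0 0 0",
)

```text
time_s: 4.38
tcp_pos: [0.5627, -0.1605, 0.083]
ee_rot: [0.577, 0.817, 0.0, 0.001]
force: [0.0, -0.2, -0.1]
width: 0.001
finger_force: 0.0
```

play_rows(
  moves="0 0 0.1 0;0 0 0.1 0;0 0 0.1 0;0 0 0 0;0 0 0 0",
)

```text
time_s: 4.8
tcp_pos: [0.5621, -0.1603, 0.0729]
ee_rot: [0.577, 0.817, 0.0, 0.0]
force: [0.8, -0.6, 2.5]
width: -0.003
finger_force: 0.9
```

play_rows(
  moves="0 0 0.05 0;0 0 0.05 0;0 0 0.05 0;0 0 0 0;0 0 0 0",
)

```text
time_s: 5.22
tcp_pos: [0.5621, -0.1603, 0.0685]
ee_rot: [0.577, 0.817, 0.0, 0.0]
force: [0.7, -0.4, 4.1]
width: 0.002
finger_force: 2.0
```

play_rows(
  moves="0 0 0.03 0;0 0 0 0;0 0 0 0",
)

```text
time_s: 5.47
tcp_pos: [0.5621, -0.1603, 0.0676]
ee_rot: [0.577, 0.817, 0.0, 0.0]
force: [0.6, -0.2, 5.3]
width: -0.001
finger_force: 2.3
```

play_rows(
  moves="0 0 -0.2 0;0 0 -0.3 0;0 0 -0.5 0;0 0 -0.5 0;0 0 0 0",
)

```text
time_s: 5.88
tcp_pos: [0.563, -0.1606, 0.1152]
ee_rot: [0.577, 0.817, 0.001, 0.002]
force: [0.8, -0.4, 0.2]
width: -0.001
finger_force: 0.0
```

play_rows(
  moves="0.5 0 0 0;1 0 0 0;1 0 0 0;1 0 0 0;1 0 0 0",
)

```text
time_s: 6.3
tcp_pos: [0.5142, -0.0312, 0.1112]
ee_rot: [0.577, 0.817, -0.001, -0.001]
force: [-0.1, 1.5, -0.1]
width: 0.001
finger_force: 0.0
```

play_rows(
  moves="1 0 0 0;0.5 0 0 0;0 0 0 0;0 0 0 0;0 0 0 0",
)

```text
time_s: 6.72
tcp_pos: [0.5013, 0.0093, 0.1119]
ee_rot: [0.577, 0.817, -0.0, -0.0]
force: [1.3, -0.3, 0.2]
width: 0.003
finger_force: 0.0
```

```bash
python3 - <<'E'
from h import *
s=ctrl.state();print(s["tcp_pos"].round(4),s["time_s"])
R=Rn.from_quat(s["ee_rot"]).as_matrix()
print("to long",((np.array([.4995,.019,.075])-s["tcp_pos"])@R/.03).round(2))
im,d=viewer.grab_frame("wrist");im2,d=viewer.grab_frame("top")
cv2.imwrite("pics/w4.png",np.vstack([im[150:350,160:480],cv2.resize(im2[170:250,300:428],(320,200),interpolation=2)]))
E
```

```text
[0.5013 0.0093 0.1119] 6.7167
to long [0.33 0.05 1.23]
```

View pics/w4.png

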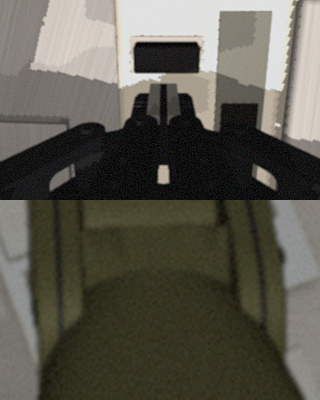

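The long key is fully visible at full-frame pixel (327,207), just ahead of the fingertips and centred to within a few pixels. The top view of the keys is blocked by the arm.

```bash
python3 - <<'E'
from h import *
s=ctrl.state();R=Rn.from_quat(s["ee_rot"]).as_matrix()
p=ray("wrist",[[327,207]],.061,s)[0];print(p,((p-s["tcp_pos"])@R/.03).round(2))
E
```

```text
[0.50085656 0.02122195 0.061     ] [0.4  0.11 1.7 ]
```

play_rows(
  moves="0.37 0.08 0 0;0 0 0.35 0;0 0 0.35 0;0 0 0.25 0;0 0 0 0",
)

```text
time_s: 7.23
tcp_pos: [0.499, 0.0207, 0.0824]
ee_rot: [0.577, 0.816, -0.001, -0.001]
force: [-0.4, -0.9, -0.3]
width: 0.002
finger_force: 0.0
```

play_rows(
  moves="0 0 0 0;0 0 0 0;0 0 0 0",
)

```text
time_s: 7.48
tcp_pos: [0.5008, 0.0207, 0.0844]
ee_rot: [0.577, 0.817, 0.0, 0.0]
force: [0.6, 0.2, 0.4]
width: -0.002
finger_force: 0.0
```

Contact should come at a TCP height of 0.075, and the target is about 0.0677.

play_rows(
  moves="0 0 0.1 0;0 0 0.1 0;0 0 0.1 0;0 0 0.05 0;0 0 0 0",
)

```text
time_s: 7.9
tcp_pos: [0.5003, 0.0207, 0.0732]
ee_rot: [0.577, 0.817, 0.0, 0.0]
force: [-0.3, 0.6, 2.7]
width: 0.0
finger_force: 0.9
```

play_rows(
  moves="0 0 0.05 0;0 0 0.05 0;0 0 0.05 0;0 0 0 0;0 0 0 0",
)

```text
time_s: 8.32
tcp_pos: [0.5004, 0.0207, 0.069]
ee_rot: [0.577, 0.817, 0.0, 0.0]
force: [-0.4, -0.4, 4.0]
width: 0.002
finger_force: 1.9
```

play_rows(
  moves="0 0 0.04 0;0 0 0 0;0 0 0 0",
)

```text
time_s: 8.57
tcp_pos: [0.5004, 0.0207, 0.0678]
ee_rot: [0.577, 0.817, 0.0, 0.0]
force: [-1.0, 0.3, 5.0]
width: -0.001
finger_force: 2.2
```

play_rows(
  moves="0 0 -0.2 0;0 0 -0.3 0;0 0 -0.7 0;0 0 -1 0;0 0 -1 0",
)

```text
time_s: 8.98
tcp_pos: [0.4988, 0.0207, 0.1643]
ee_rot: [0.577, 0.817, -0.001, -0.001]
force: [0.8, -0.1, -0.2]
width: -0.001
finger_force: 0.0
```

play_rows(
  moves="0 -0.8 -0.6 0;0 -0.8 -0.6 0;0 -0.8 0 0;0 -0.8 0 0;0 -0.4 0 0",
)

```text
time_s: 9.4
tcp_pos: [0.3953, -0.0158, 0.2001]
ee_rot: [0.577, 0.817, -0.001, -0.001]
force: [-0.7, 0.6, -0.1]
width: -0.001
finger_force: 0.0
```

play_rows(
  moves="0 0 0 0;0 0 0 0;0 0 0 0;0 0 0 0;0 0 0 0",
)

```text
time_s: 9.82
tcp_pos: [0.3995, -0.0151, 0.1996]
ee_rot: [0.577, 0.817, 0.0, 0.0]
force: [0.8, 0.2, -0.3]
width: 0.001
finger_force: 0.0
```

```bash
python3 - <<'E'
from h import *
im,d=viewer.grab_frame("scene");cv2.imwrite("pics/s5.png",im)
E
```

```text
(no output)
```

View pics/s5.png

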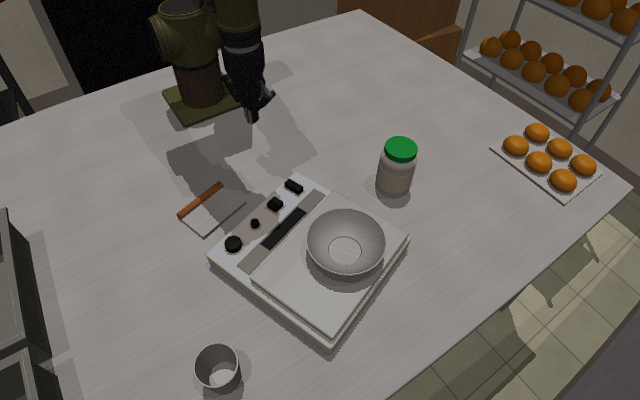

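All four keys are up: large round (234,243), small round (255,223), square (275,204) and long (294,186). The bowl, jar, cup and scraper are in place, and the arm is clear at (255,110).

```bash
python3 -c "
from workcell import ctrl
print(ctrl.sign_off())"
```

```text
the job is handed in; nothing more can be done
None
```

I pressed the wake key (large round) and then the zero key (long narrow), each about 7 mm down at about 5 N; both came back up, the last picture shows nothing else disturbed, and I handed the job in at about 10 s with the arm drawn back clear.

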